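# Brace the jar and take off its tight cap

### The job

Push the bracket's hinged gate shut until it seats on its catch, so that the jar is boxed in and cannot turn. Then unscrew the jar's tight cap anticlockwise just until its lugs come free, lift it off, and finish with the gripper still holding the cap level, a few centimetres (clear of the neck) straight above the jar. The jar must stay standing in the shut bracket, and the things around must not be disturbed.

Things in the scene. Friction and masses are not known exactly. Their poses are not given: they have to be found in the camera images.
- bracket: grey metal bracket screwed to the table that holds the jar; base plate 136x150x6 mm. Origin on the table under the plate; x points to its closed back, -x to the gate side, z up. A back plate and two short side lips, 50 mm high, hold the rear of the jar; the gate closes the front.
- gate (a joint): the bracket's flat aluminium gate (106 mm long, 8 mm thick, 10 to 48 mm above the table) on a vertical hinge at the front left corner. 0 rad = fully shut on its end stop, along the bracket's y axis across the jar's front; grows as the free end swings out to -x (0.6 to 1.1 at the start). Stays where it is left. It may nudge the jar back some millimetres.
- gate_push (a point): point on the gate's outer face near its free end (ribbed patch), 80 mm from the hinge axis, 38 mm above the table, 10 mm below the gate's top edge; it lies 4 mm out from the hinge's line: push here, square to the gate.
- gate_hinge (a point): point on the gate's vertical hinge axis, 38 mm above the table like gate_push.
- catch (a point): top of the sprung steel catch roller at the bracket's front right corner, 32 mm above the table, before a black housing 32 mm high. Over the last 0.12 rad the gate's nose must be pushed past the roller (about 8 N at gate_push); then the roller keeps it at 0. Left short of that, the gate springs back to about 0.1 rad.
- jar: white jar standing loose in the bracket on its 6 mm base plate: square body 64x64 mm, 58 mm high, then a round neck of 34 mm diameter to 79 mm, topped by a sprung rubber seal that pushes the cap up (24 N). Origin at the centre of its underside, z up. The neck carries three outside lugs and three end stops.
- cap: round ribbed metal cap, 54 mm diameter, 28 mm high, 60 g, loose, closed on the jar by three inner lugs under the jar's lugs. Origin at the centre of its lower edge, z up; closed, the origin is 65 mm above the jar's (lower edge 7 mm above the jar's shoulder). A raised dark pointer on its top lies along its x.
- cap_top (a point): centre of the cap's top, 28 mm above its origin. From the jar's x anticlockwise to the cap's x: starts at 0.02 to 0.2 rad, resists with 0.1 to 0.5 N m, is free from about 0.9 rad (the seal then pushes it up 3 mm), meets end stops at about 1.5 rad; so turn it about 1.1 rad (65 deg). Clockwise is blocked. It cannot be pulled off before it is free.
- vial_4: bystander: stoppered glass vial, 27 mm across, 51 mm tall, loose; origin at the centre of its underside
- vial_2: bystander: stoppered glass vial, 22 mm across, 43 mm tall, loose; origin at the centre of its underside
- small_carton: bystander: small open carton lying, 62x34x34 mm, loose; origin at the centre of its underside
- tally_counter: bystander: hand tally counter with a ring, 62x47x21 mm, loose; origin at the centre of its underside
- dropper_bottle: bystander: dropper bottle, 33 mm across, 102 mm tall, loose; origin at the centre of its underside
Things that resemble listed ones, but are neither listed nor needed, are in the scene too. What is shaped like the cap but blue, brown or yellow is not meant.

How it is judged (in metres and radians):
On the way, in this order (a step that is already met when the one before it is completed fails the run):
1. the gate is seated on its catch (within 0.03 rad of shut) while the cap is still done up (value of joint gate below 0.03 rad and angle between the x axis of cap and the x axis of jar, either way round below 0.5 rad), for 0.2 s.
2. with the jar braced, the cap is turned free (past 0.85 rad from the jar's x) before it is lifted (angle between the x axis of cap and the x axis of jar, either way round above 0.85 rad and z of cap in the frame of jar below 0.075 m and value of joint gate below 0.03 rad and angle between the x axis of jar and the x axis of bracket, either way round below 0.1 rad and angle between jar's own z axis and vertical below 0.08 rad and z of jar in the frame of bracket below 0.01 m), for 0.1 s.
At the end, for the whole second after the job is handed in: Gripper holds the cap still, level (0.2 rad), clear of the jar, lower edge 83 to 150 mm above the jar's underside, within 20 mm of straight over it, turned no more than a third of a turn; gate seated (0.03 rad); jar upright on the base plate, square in the bracket (0.1 rad) (value of joint gate below 0.03 rad and angle between the x axis of jar and the x axis of bracket, either way round below 0.1 rad and angle between jar's own z axis and vertical below 0.08 rad and z of jar in the frame of bracket below 0.01 m and z of cap in the frame of jar between 0.083 and 0.15 m and horizontal distance between cap and jar below 0.02 m and angle between cap's own z axis and vertical below 0.2 rad and angle between the x axis of cap and the x axis of jar, either way round above 0.8 rad and contact force between cap and jar below 0.05 N and contact force between cap and the fingers above 2 N and linear speed of cap below 0.03 m/s); the arm keeps its last pose, push and grip.
It fails at once if the jar is lifted out, tipped or twisted out of the bracket (z of jar in the frame of bracket above 0.016 m or angle between jar's own z axis and vertical above 0.2 rad or angle between the x axis of jar and the x axis of bracket, either way round above 0.25 rad).
It fails at once if a bystander is shoved by more than 20 mm or knocked over (distance of any of vial_4, vial_2, small_carton, tally_counter, dropper_bottle from where it was at the start of the episode above 0.02 m or angle between any of vial_4, vial_2, small_carton, tally_counter, dropper_bottle's own z axis and vertical above 0.4 rad).
It also fails if it takes over 56 s, if anything falls off the work surface, if the arm or the gripper's body presses on something with over 40 N, if the wrist force passes 120 N, or if a joint passes its speed limit or range.

### The arm

A 6-joint arm with a two-finger parallel gripper is mounted at the origin on a cart in front of the work surface, level with it; the furniture and walls round the work are solid. World frame = base frame: x ahead of the robot, y to its left, z up, the work surface at z = 0. Lengths are in m, angles in degrees, forces in N, time in s.
With the tool pointing down it reaches from about 0.375 to 0.9 m from the base axis. Payload 3.1 kg.
Tool frame: the origin (TCP) lies on the centre line of the jaws, within the pads' length; the fingertips stand 11 mm ahead of it and the grasp point (between the pads) lies 8 mm behind it; z points along the fingers, y is the line along which they close (so a half turn about z gives the same grasp; the last joint's range is limited). The gripper opens to 87 mm and grips with 3 to 60 N. Pads are 19 mm wide; open, the fingers measure 117 mm over their backs; the gripper's body (75 mm by 190 mm) begins 51 mm behind the grasp point.
Start: joints at [-10.227, 30.224, 82.088, -0, 67.689, -10.227], TCP at [0.625, 0, 0.196] pointing down, gripper open.
Joint ranges: [-176.69, 176.69], [-43.24, 126.21], [12.49, 139.97], [-82, 262], [0, 151.66], [-163.58, 163.58]. Speed limits (degrees/s): [159.86, 159.86, 180, 180, 180, 180].

### API

Orientations are given as a 3x3 rotation matrix whose columns are the frame's x, y, z axes.
In Python, from rig import * gives the robot as it stands.
- The arm moves only by the shell command python3 -m inch 'ROWS'. ROWS is JSON, a list of rows, each an object of numbers: "gripper": the opening in per cent of the stroke, from 0 (shut) to 100 (fully open); "dx", "dy", "dz": the shift along the tool's x, y, z in mm; "turn": the turn about the tool's z in rad. A call has 1 to 12 rows; each row is the pose to reach, as a shift and turn from the pose commanded when the call began, along the tool's axes at that moment; what a row does not reach only later rows make up. A row lasts 1/10 s, in which the tool goes at most 50 mm and 8.59 degrees, less where a joint would pass 70% of its speed; a pose out of reach is approached as far as the arm can. A call with a gripper value outside its range is refused whole. The fingers move at their own pace and stop on an object; the grip force is fixed at half the most. Time passes only in rows, so rows that repeat a pose let the fingers close. It gives the time, the measured TCP pose, the force and the opening at its end, in the units of the state.
- read_state(): the state, without advancing time (a new reading comes with each control period).
- capture(name): name is "scene" or "side" or "wrist"; returns the picture (480x640x3 uint8, red, green, blue); there is no depth.
- get_calibration(name): a dict with "camera_matrix" (3x3 intrinsics, pixels), "world_to_cam" (4x4, takes a point from world to camera coordinates); the wrist camera has in their place "T_tool_cam" (4x4, takes a point from camera to tool coordinates, whose origin is the TCP and whose axes are the flange's). Camera axes: x right, y down, z forward; pixel columns grow to the right and rows downward; lengths in m; the calibration is good to about 2 mm. A picture is of the moment at which its call begins: read the wrist's pose just before it. get_calibration takes no time and is no camera call.
- hand_in(): hands the job in, once; it reports no verdict.
Trained networks look in the newest picture that a camera, given by its name, has taken for a name from the list of things; names that differ only in an ending like _2 or _b are one class to them, and where a whole thing is asked for, a point or a joint stands for the part that bears it (a point fixed in the world has none). Each returns a list of dicts, best first, with "score" (0 to 1); they miss things now and then, are a little off and sometimes report something else, mostly with a low value. They report only what shows in the picture. A call takes as long as a camera call. They do not tell look-alikes from the thing itself.
- recognise(camera, query): "extent" ([centre column, centre row, width, height] in pixels, round what is visible of it).
The state is a dict: "time_s": time; "joint_positions": joint angles; "qvel": joint speeds; "tau": joint torques, N m; "position": TCP position; "tcp_rot": TCP orientation; "force": force on the tool from outside, world axes, zero at the start; "moment": the same for the moment, N m; "opening": opening from 0.0 (shut) to 1.0 (fully open).
Only numpy, scipy, OpenCV 4.12 (cv2) and the standard library are available. Lean on these libraries where they do the work, as an engineer would, in place of code of your own. Each camera call takes 0.05 s, during which the arm holds its last target. There are 200 camera calls.

## Working session

There is one attempt and no reset: what is moved stays moved. The work goes in short steps, Python scripts to look and compute and a shell command to move; the robot and the scene stay as the last step left them, time stands still between calls to the robot, and variables do not carry over. Pictures are saved under pics/ and viewed, on a budget of 10 in all, crops included, one or two more only if the job needs it, and the job is handed in when it is done.

```bash
mkdir -p pics; ls; python3 - <<'E'
from rig import *
import cv2,numpy as np
s=read_state();print(s['time_s'],s['position'],s['tcp_rot'],s['opening'])
a=capture("scene");b=capture("side")
cv2.imwrite('pics/a.png',a[...,::-1]);cv2.imwrite('pics/b.png',b[...,::-1])
for c in("scene","side"):
    print(c,get_calibration(c))
    for q in("bracket","gate","gate_push","gate_hinge","catch","jar","cap","cap_top","dropper_bottle","vial_4","small_carton","tally_counter"):
        print(q,[(np.round(d['extent']).tolist(),round(d['score'],2)) for d in recognise(c,q)[:4]])
print(get_calibration("wrist"))
E
```

```text
pics
0.0 [6.24226018e-01 1.70949749e-04 1.95064128e-01] [[-4.94104578e-05  9.99997736e-01 -2.12748461e-03]
 [ 9.99999940e-01  5.01393182e-05  3.42540599e-04]
 [ 3.42646494e-04 -2.12746756e-03 -9.99997678e-01]] 0.999514755233994
scene {'camera_matrix': array([[498.73582257,   0.        , 323.51247579],
       [  0.        , 498.73582257, 241.19606684],
       [  0.        ,   0.        ,   1.        ]]), 'world_to_cam': array([[-0.72072258, -0.69280514, -0.02408303,  0.57102718],
       [-0.27142294,  0.3139865 , -0.90980331,  0.16617844],
       [ 0.63787816, -0.6491791 , -0.41434037,  0.65927038],
       [ 0.        ,  0.        ,  0.        ,  1.        ]])}
bracket [([343.0, 292.0, 124.0, 64.0], 0.88)]
gate [([374.0, 295.0, 70.0, 41.0], 0.56)]
gate_push [([372.0, 295.0, 63.0, 36.0], 0.8)]
gate_hinge [([371.0, 296.0, 67.0, 37.0], 0.64)]
catch [([358.0, 272.0, 2.0, 11.0], 0.37)]
jar [([331.0, 282.0, 44.0, 47.0], 0.57)]
cap [([287.0, 241.0, 18.0, 24.0], 0.81), ([406.0, 256.0, 29.0, 23.0], 0.71), ([330.0, 254.0, 31.0, 29.0], 0.61), ([392.0, 343.0, 38.0, 36.0], 0.61)]
cap_top [([408.0,
[... 1545 characters left out ...]
314.0, 219.0, 10.0, 23.0], 0.57)]
small_carton [([360.0, 291.0, 34.0, 45.0], 0.76)]
tally_counter [([249.0, 216.0, 22.0, 22.0], 0.84), ([287.0, 271.0, 105.0, 75.0], 0.43)]
{'camera_matrix': array([[409.36698604,   0.        , 324.2663601 ],
       [  0.        , 409.36698604, 237.50617751],
       [  0.        ,   0.        ,   1.        ]]), 'T_tool_cam': array([[ 5.21826369e-04, -9.53361474e-01, -3.01830463e-01,
         8.38317691e-02],
       [ 9.99999727e-01,  3.39699820e-04,  6.55896372e-04,
        -4.74952326e-04],
       [-5.22774578e-04, -3.01830723e-01,  9.53361391e-01,
        -1.88536327e-01],
       [ 0.00000000e+00,  0.00000000e+00,  0.00000000e+00,
         1.00000000e+00]])}
```

```bash
python3 - <<'E'
import cv2,numpy as np
a=cv2.imread('pics/a.png')[190:390,210:450];b=cv2.imread('pics/b.png')[170:370,170:430]
a=cv2.resize(a,(480,400),interpolation=cv2.INTER_CUBIC)
a=cv2.resize(cv2.imread('pics/a.png')[200:380,230:430],(400,360),interpolation=3)
b=cv2.resize(cv2.imread('pics/b.png')[180:360,180:380],(400,360),interpolation=3)
cv2.imwrite('pics/ab.png',np.hstack([a,b]))
E
```

```text
(no output)
```

View pics/ab.png

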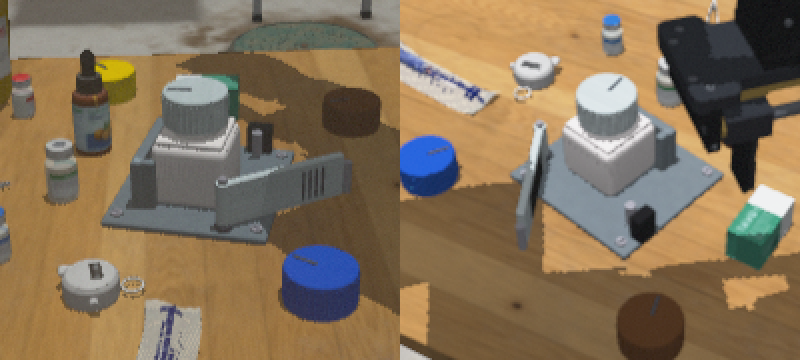

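The crop shows the silver cap on the jar at scene (327,245) / side (284,225). The look-alikes in the scene view are blue (390,342), brown (406,256) and yellow (287,241). The hinge is at scene (341,291), the catch at scene (358,265), and the gate is open.

```bash
cat > h.py <<'E'
from rig import *
import cv2,numpy as np
def cam(n):
    c=get_calibration(n);K=c['camera_matrix']
    if n=='wrist':
        s=read_state();T=np.eye(4);T[:3,:3]=s['tcp_rot'];T[:3,3]=s['position']
        return K,np.linalg.inv(T@c['T_tool_cam'])
    return K,c['world_to_cam']
def ray(n,uv):
    K,W=cam(n);d=W[:3,:3].T@np.linalg.inv(K)@[*uv,1];return -W[:3,:3].T@W[:3,3],d
def atz(n,uv,z):
    o,d=ray(n,uv);return (o+d*(z-o[2])/d[2]).round(4)
def tri(u,v):
    P=[K@W[:3] for K,W in(cam('scene'),cam('side'))]
    X=cv2.triangulatePoints(P[0],P[1],np.array(u,float),np.array(v,float))[:,0];return (X[:3]/X[3]).round(4)
def proj(n,X):
    K,W=cam(n);p=K@(W[:3,:3]@X+W[:3,3]);return p[:2]/p[2]
E
python3 - <<'E'
from h import *
for k,u,v,z in(("cap",(327.5,245),(283.5,225),.099),("hinge",(341,291.5),(251,242.5),.048),("free",(402.5,278),(242,283),.048),("catch",(358.5,265),(295.5,282.5),.032)):
    print(k,tri(u,v),atz('scene',u,z),atz('side',v,z))
print('pointer',atz('scene',(313,245),.1)-atz('scene',(325,245),.1),atz('side',(290.5,219.5),.1)-atz('side',(284.5,225.5),.1))
for q,e in(("vial",(262,297)),("dropper",(276,276)),("brown",(406,267)),("blue",(392,360)),('tally',(278,350)),('yellow',(287,250))): print(q,atz('scene',e,0))
for q,e in(("carton",(360,300)),("vialA",(283,205)),("vialB",(314,230)),('blue',(194,275))): print(q,atz('side',e,0))
w=capture('wrist');cv2.imwrite('pics/w.png',w[...,::-1])
E
```

```text
cap [0.5469 0.2443 0.0981] [0.543  0.2466 0.099 ] [0.548  0.2447 0.099 ]
hinge [0.4908 0.2741 0.0455] [0.4865 0.2775 0.048 ] [0.4913 0.2724 0.048 ]
free [0.4497 0.1765 0.0467] [0.441 0.18  0.048] [0.4543 0.179  0.048 ]
catch [0.5451 0.1666 0.0312] [0.5438 0.1679 0.032 ] [0.5451 0.166  0.032 ]
pointer [0.0146 0.0126 0.    ] [0.0145 0.0122 0.    ]
vial [0.6307 0.3201 0.    ]
dropper [0.6696 0.2543 0.    ]
brown [0.5112 0.0677 0.    ]
blue [0.3636 0.309  0.    ]
tally [ 0.4985  0.4002 -0.    ]
yellow [0.7371 0.1654 0.    ]
carton [ 0.6493  0.119  -0.    ]
vialA [0.5902 0.4162 0.    ]
vialB [0.6288 0.3198 0.    ]
blue [ 0.3786  0.27   -0.    ]
```

View pics/w.png

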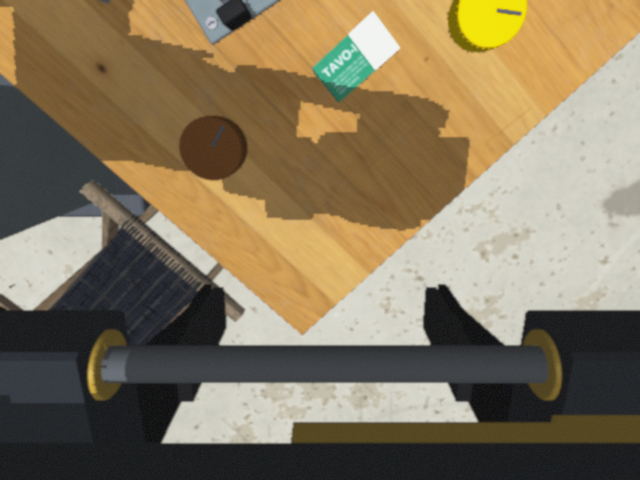

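The wrist view shows the brown look-alike (212,148), carton (355,55), yellow look-alike (487,15) and bracket corner with catch (235,15). Next I move over the bracket for one close look.

```bash
python3 -m inch '[{"gripper":100,"dx":40,"dy":-25,"dz":-25},{"gripper":100,"dx":80,"dy":-50,"dz":-55},{"gripper":100,"dx":115,"dy":-75,"dz":-55},{"gripper":100,"dx":145,"dy":-95,"dz":-55},{"gripper":100,"dx":145,"dy":-95,"dz":-55},{"gripper":100,"dx":145,"dy":-95,"dz":-55}]' && python3 - <<'E'
from h import *
w=capture('wrist');cv2.imwrite('pics/w2.png',w[...,::-1])
for k,p in dict(cap=(.547,.2445,.099),hinge=(.4908,.2741,.048),free=(.4497,.1765,.048),catch=(.545,.1665,.032)).items(): print(k,proj('wrist',np.array(p)).round(1))
for q in("gate_push","catch","cap_top","gate_hinge"): print(q,[(np.round(d['extent']).tolist(),round(d['score'],2)) for d in recognise('wrist',q)[:3]])
E
```

```text
invalid input
```

```bash
python3 -m inch '[{"gripper":100,"dx":40,"dy":-25,"dz":-25,"turn":0},{"gripper":100,"dx":80,"dy":-50,"dz":-55,"turn":0},{"gripper":100,"dx":115,"dy":-75,"dz":-55,"turn":0},{"gripper":100,"dx":145,"dy":-95,"dz":-55,"turn":0},{"gripper":100,"dx":145,"dy":-95,"dz":-55,"turn":0},{"gripper":100,"dx":145,"dy":-95,"dz":-55,"turn":0}]' && python3 - <<'E'
from h import *
print(read_state()['position'])
w=capture('wrist');cv2.imwrite('pics/w2.png',w[...,::-1])
for k,p in dict(cap=(.547,.2445,.099),hinge=(.4908,.2741,.048),free=(.4497,.1765,.048),catch=(.545,.1665,.032)).items(): print(k,proj('wrist',np.array(p)).round(1))
for q in("gate_push","catch","cap_top","gate_hinge"): print(q,[(np.round(d['extent']).tolist(),round(d['score'],2)) for d in recognise('wrist',q)[:3]])
E
```

```text
time_s: 1.95
position: [0.5299, 0.1456, 0.2514]
tcp_rot: [[-0.002, 1.0, 0.001], [1.0, 0.002, -0.0], [-0.0, 0.001, -1.0]]
force: [-0.0, -0.8, -1.1]
opening: 0.998
[0.52987359 0.14557563 0.25142221]
cap [345.5  86.5]
hinge [279.2  53.4]
free [239.2 165.2]
catch [338.8 173.3]
gate_push [([342.0, 91.0, 89.0, 98.0], 0.64), ([264.0, 112.0, 53.0, 130.0], 0.55)]
catch [([265.0, 111.0, 53.0, 130.0], 0.75), ([340.0, 172.0, 16.0, 14.0], 0.68)]
cap_top [([322.0, 277.0, 48.0, 53.0], 0.8), ([542.0, 184.0, 63.0, 57.0], 0.77), ([172.0, 41.0, 69.0, 64.0], 0.74)]
gate_hinge [([261.0, 110.0, 50.0, 134.0], 0.87), ([487.0, 86.0, 63.0, 44.0], 0.35)]
```

View pics/w2.png

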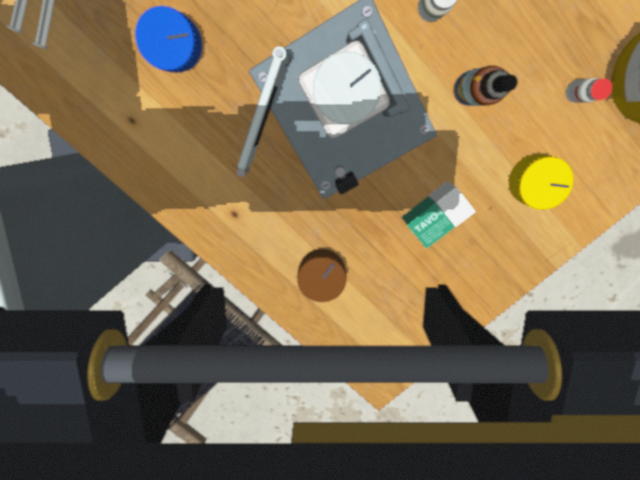

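The wrist view shows the hinge (279,53), gate free end (242,172), cap centre (349,89), catch (339,172), and plate screws at (263,77), (368,13), (427,128), (325,187).

```bash
python3 - <<'E'
from h import *
P=lambda u,z:atz('wrist',u,z)[:2]
h=P((279,53),.049);f=P((242,172),.048);c=P((347,90),.1)
print('hinge',h,'free',f,'cap',c,'catch',P((338,172),.032))
S=[P(u,.008) for u in((263,77),(368,13),(427,128),(325,187))];print(S,np.mean(S,0))
v=S[1]-S[0];v2=S[2]-S[3];print('yaw',[np.degrees(np.arctan2(*a[::-1])) for a in(v,v2,S[0]-S[3],S[1]-S[2])])
d=f-h;print('gate',np.degrees(np.arctan2(d[1],d[0])),np.hypot(*d))
d=P((370,70),.1)-P((350,86),.1);print('ptr',np.degrees(np.arctan2(d[1],d[0])))
E
```

```text
hinge [0.4911 0.2736] free [0.4521 0.1695] cap [0.5484 0.241 ] catch [0.5442 0.167 ]
[array([0.4705, 0.2567]), array([0.5719, 0.3128]), array([0.6353, 0.2081]), array([0.5313, 0.1475])] [0.55225  0.231275]
yaw [np.float64(28.953756716020354), np.float64(30.22902619587381), np.float64(119.10803502500582), np.float64(121.19656702126863)]
gate -110.53794800618873 0.11116568715210642
ptr 37.110382191720234
```

```bash
python3 -m inch '[{"gripper":0,"dx":8,"dy":-12,"dz":0,"turn":-0.14},{"gripper":0,"dx":16,"dy":-25,"dz":0,"turn":-0.28},{"gripper":0,"dx":24,"dy":-37,"dz":0,"turn":-0.42},{"gripper":0,"dx":33,"dy":-50,"dz":0,"turn":-0.56},{"gripper":0,"dx":41,"dy":-62,"dz":20,"turn":-0.7},{"gripper":0,"dx":49,"dy":-75,"dz":40,"turn":-0.84},{"gripper":0,"dx":58,"dy":-88,"dz":70,"turn":-0.98},{"gripper":0,"dx":66,"dy":-100,"dz":100,"turn":-1.12},{"gripper":0,"dx":66,"dy":-100,"dz":125,"turn":-1.2},{"gripper":0,"dx":66,"dy":-100,"dz":125,"turn":-1.2},{"gripper":0,"dx":66,"dy":-100,"dz":125,"turn":-1.2},{"gripper":0,"dx":66,"dy":-100,"dz":125,"turn":-1.2}]'; python3 -c "
from h import *
print(read_state()['joint_positions'])"
```

```text
time_s: 3.4
position: [0.4318, 0.2109, 0.1272]
tcp_rot: [[-0.931, 0.364, 0.003], [0.364, 0.931, 0.001], [-0.002, 0.002, -1.0]]
force: [-0.4, 0.4, 0.2]
opening: 0.033
[ 1.26807180e+01  2.53135063e+01  1.06608804e+02 -2.29157689e-05
  4.79070267e+01 -5.59481455e+01]
```

```bash
python3 -m inch '[{"gripper":0,"dx":0,"dy":0,"dz":30,"turn":0},{"gripper":0,"dx":0,"dy":0,"dz":60,"turn":0},{"gripper":0,"dx":0,"dy":0,"dz":81,"turn":0},{"gripper":0,"dx":0,"dy":0,"dz":81,"turn":0},{"gripper":0,"dx":0,"dy":0,"dz":81,"turn":0}]'; python3 - <<'E'
from h import *
s=read_state();p=s['position'];R=s['tcp_rot'];y0=np.arctan2(R[1,0],R[0,0])
h=np.array([.491,.2738]);print(np.degrees(y0))
for a,r in((-111,.0135),(-105,.0135),(-99,.0135),(-93,.0135),(-87,.0135),(-81,.0135),(-75,.0135),(-69,.0135),(-65,.0135),(-62,.0135),(-60.5,.0135),(-60.5,.0105),(-60.5,.008)):
    t=np.radians(a);g=np.array([np.cos(t),np.sin(t)]);n=np.array([g[1],-g[0]]);C=h+.08*g+r*n
    d=R.T@np.array([*(C-p[:2]),0]);print(a,C.round(4),(d[:2]*1e3).round(1),'turn',round(-((np.radians(a+270)-y0)),3))
E
```

```text
time_s: 3.9
position: [0.4312, 0.2111, 0.046]
tcp_rot: [[-0.932, 0.363, 0.002], [0.363, 0.932, 0.0], [-0.002, 0.001, -1.0]]
force: [-0.3, 0.3, -0.1]
opening: 0.008
158.70693742955828
-111 [0.4497 0.204 ] [-19.9   0. ] turn -0.005
-105 [0.4573 0.2   ] [-28.3  -0.9] turn -0.11
-99 [0.4652 0.1969] [-36.8  -0.9] turn -0.215
-93 [0.4733 0.1946] [-45.2  -0.1] turn -0.319
-87 [0.4817 0.1932] [-53.6   1.6] turn -0.424
-81 [0.4902 0.1927] [-61.6   4.2] turn -0.529
-75 [0.4987 0.193 ] [-69.4   7.6] turn -0.633
-69 [0.5071 0.1943] [-76.8  11.9] turn -0.738
-65 [0.5126 0.1956] [-81.4  15.1] turn -0.808
-62 [0.5166 0.1968] [-84.8  17.7] turn -0.86
-60.5 [0.5186 0.1975] [-86.4  19.1] turn -0.887
-60.5 [0.5213 0.199 ] [-88.3  21.4] turn -0.887
-60.5 [0.5234 0.2002] [-89.9  23.3] turn -0.887
```

```bash
python3 -m inch '[{"gripper":0,"dx":-10,"dy":0,"dz":0,"turn":0},{"gripper":0,"dx":-16,"dy":0,"dz":0,"turn":0},{"gripper":0,"dx":-20,"dy":0,"dz":0,"turn":0},{"gripper":0,"dx":-24,"dy":0,"dz":0,"turn":-0.05},{"gripper":0,"dx":-28,"dy":-1,"dz":0,"turn":-0.11},{"gripper":0,"dx":-33,"dy":-1,"dz":0,"turn":-0.16},{"gripper":0,"dx":-37,"dy":-1,"dz":0,"turn":-0.21},{"gripper":0,"dx":-45,"dy":0,"dz":0,"turn":-0.32},{"gripper":0,"dx":-54,"dy":2,"dz":0,"turn":-0.42},{"gripper":0,"dx":-62,"dy":4,"dz":0,"turn":-0.53},{"gripper":0,"dx":-69,"dy":8,"dz":0,"turn":-0.63},{"gripper":0,"dx":-69,"dy":8,"dz":0,"turn":-0.63}]'; python3 - <<'E'
from h import *
w=capture('side');a=cv2.resize(w[180:330,200:400],(400,300),interpolation=3)
b=cv2.resize(capture('scene')[210:360,260:460],(400,300),interpolation=3)
cv2.imwrite('pics/g1.png',np.hstack([a,b])[...,::-1])
E
```

```text
time_s: 5.1
position: [0.4994, 0.1934, 0.0457]
tcp_rot: [[-0.967, -0.255, 0.003], [-0.255, 0.967, 0.0], [-0.003, -0.0, -1.0]]
force: [0.1, -0.3, 0.4]
opening: 0.004
```

View pics/g1.png

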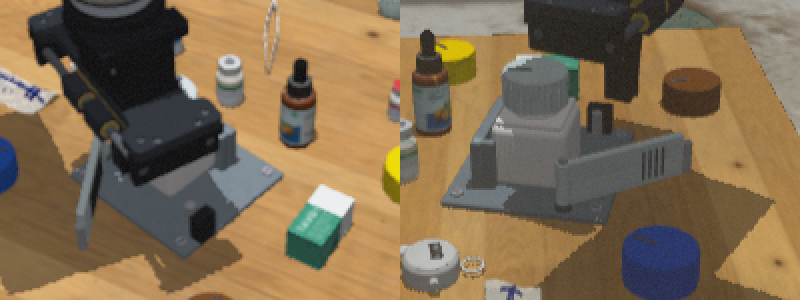

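```bash
python3 - <<'E'
from h import *
s=read_state();p=s['position']
for z in(.011,-.03,):
    print(z,proj('scene',p-[0,0,z]),proj('side',p-[0,0,z]))
print(proj('scene',np.array([.4997,.1934,.09])), 'tip seen', tri((371,259),(0,0)) if 0 else atz('scene',(371,259),.035))
print(proj('scene',np.array([.552,.231,.006])),proj('side',np.array([.491,.2738,.048])))
E
```

```text
0.011 [369.95092116 277.39484682] [264.9467463  276.86977168]
-0.03 [370.3125627  255.44937593] [263.39255161 260.5041879 ]
[369.23092578 246.94165926] tip seen [0.5384 0.1396 0.035 ]
[331.06425952 289.63647814] [250.64909715 242.04434691]
```

The gate did not move. In the side view the arm is over the bracket. In the scene view the visible finger ends at (371,259), where my model put its tip at (370,277). I'll check the fingers from close by.

```bash
python3 - <<'E'
from h import *
a=capture('wrist')[100:480,120:520];b=cv2.resize(capture('scene')[150:340,280:480],(400,380),interpolation=3)
cv2.imwrite('pics/g2.png',np.hstack([a,b])[...,::-1])
E
```

```text
(no output)
```

View pics/g2.png

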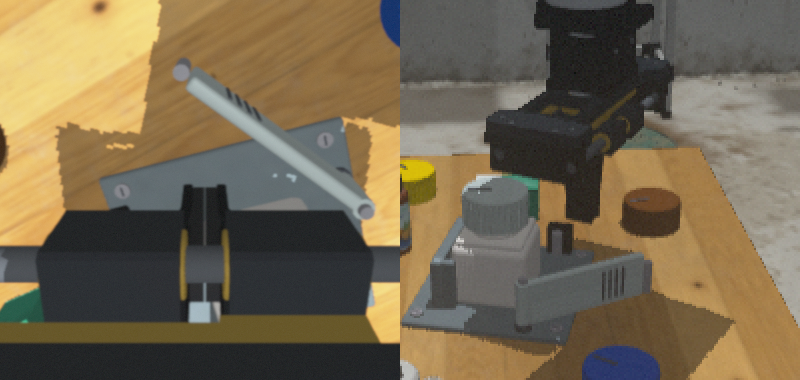

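```bash
python3 - <<'E'
from h import *
s=read_state();p=s['position'];R=s['tcp_rot']
h=atz('wrist',(487,311),.049);f=atz('wrist',(303,168),.048);print(p,h,f,np.hypot(*(f-h)[:2]))
# tip: wrist + scene rays
def near(n1,u1,n2,u2):
    o1,d1=ray(n1,u1);o2,d2=ray(n2,u2);A=np.c_[d1,-d2];t=np.linalg.lstsq(A,o2-o1,rcond=None)[0];a=o1+t[0]*d1;b=o2+t[1]*d2;return (a+b)/2,np.linalg.norm(a-b)
X,e=near('wrist',(323,287),'scene',(371,260));print('tip',X,e,'tool',R.T@(X-p))
for q in [(.0095,0,.011),(.0095,0,-.025),(0,0,-.025),(0.0375,0.095,-.059),(0.0375,-0.095,-.059),(0.0375,0,-.059),(-.0375,.095,-.059)]:
    Xw=p+R@np.array(q);print(q,Xw.round(3),'wrist',proj('wrist',Xw).round(),'scene',proj('scene',Xw).round())
E
```

```text
[0.49654789 0.19337544 0.04513205] [0.4886 0.2763 0.049 ] [0.4431 0.1699 0.048 ] 0.11572039578224746
tip [0.49235737 0.19289069 0.06668657] 0.006336943425236227 tool [ 0.00419198  0.00060171 -0.02155128]
(0.0095, 0, 0.011) [0.487 0.191 0.034] wrist [323. 258.] scene [375. 279.]
(0.0095, 0, -0.025) [0.487 0.191 0.07 ] wrist [323. 286.] scene [376. 260.]
(0, 0, -0.025) [0.497 0.193 0.07 ] wrist [323. 306.] scene [371. 258.]
(0.0375, 0.095, -0.059) [0.436 0.276 0.104] wrist [606. 252.] scene [368. 269.]
(0.0375, -0.095, -0.059) [0.485 0.092 0.104] wrist [ 39. 252.] scene [413. 223.]
(0.0375, 0, -0.059) [0.46  0.184 0.104] wrist [322. 252.] scene [393. 244.]
(-0.0375, 0.095, -0.059) [0.509 0.295 0.104] wrist [566. 433.] scene [322. 258.]
```

```bash
python3 - <<'E'
from h import *
s=read_state();p=s['position'];R=s['tcp_rot'];print(s['time_s'],p)
def near(n1,u1,n2,u2):
    o1,d1=ray(n1,u1);o2,d2=ray(n2,u2);A=np.c_[d1,-d2];t=np.linalg.lstsq(A,o2-o1,rcond=None)[0];a=o1+t[0]*d1;b=o2+t[1]*d2;return (a+b)/2,np.linalg.norm(a-b)
for w in((475,310),(185,310)):
  for sc in((367.5,241),(323.5,225)):
    X,e=near('wrist',w,'scene',sc);print(w,sc,'body',X.round(4),e.round(4),'tool',(R.T@(X-p)).round(4))
# pixel size of finger at tip in wrist: inner gap etc
E
```

```text
5.3 [0.49654789 0.19337544 0.04513205]
(475, 310) (367.5, 241) body [0.4651 0.2346 0.1222] 0.0095 tool [ 0.02    0.0479 -0.0771]
(475, 310) (323.5, 225) body [0.4957 0.2566 0.1269] 0.0785 tool [-0.0152  0.0613 -0.0818]
(185, 310) (367.5, 241) body [0.5317 0.1384 0.0654] 0.0281 tool [-0.0199 -0.0621 -0.0203]
(185, 310) (323.5, 225) body [0.5591 0.1644 0.0836] 0.1106 tool [-0.0531 -0.044  -0.0385]
```

```bash
python3 -m inch '[{"gripper":0,"dx":10,"dy":8,"dz":-10,"turn":0.12},{"gripper":0,"dx":30,"dy":18,"dz":-10,"turn":0.24},{"gripper":0,"dx":50,"dy":28,"dz":-10,"turn":0.36},{"gripper":0,"dx":63,"dy":39,"dz":-10,"turn":0.5},{"gripper":0,"dx":63,"dy":39,"dz":10,"turn":0.63},{"gripper":0,"dx":63,"dy":39,"dz":35,"turn":0.63},{"gripper":0,"dx":63,"dy":39,"dz":35,"turn":0.63},{"gripper":0,"dx":63,"dy":39,"dz":35,"turn":0.63}]'; python3 - <<'E'
from h import *
s=read_state();print(s['position'],s['force'],s['tcp_rot'][:,0])
b=cv2.resize(capture('scene')[200:320,300:460],(533,400),interpolation=3)
cv2.imwrite('pics/g3.png',b[...,::-1])
E
```

```text
time_s: 6.1
position: [0.4257, 0.215, 0.01]
tcp_rot: [[-0.932, 0.363, -0.002], [0.363, 0.932, -0.0], [0.001, -0.001, -1.0]]
force: [0.5, -0.2, -0.1]
opening: 0.004
[0.42566129 0.2149547  0.01004062] [ 0.51611121 -0.22436112 -0.12226919] [-0.93194079  0.36260822  0.00128271]
```

View pics/g3.png

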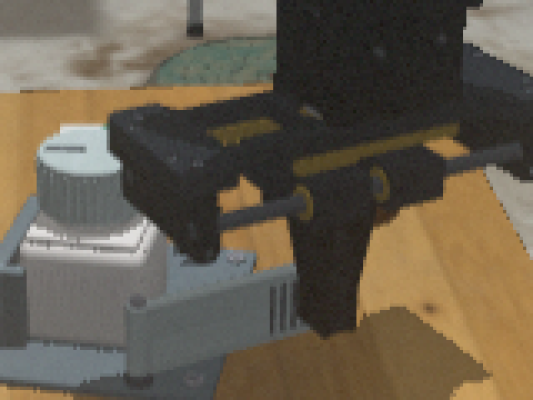

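The scene crop shows the finger tip beside the gate's ribbed patch at (399,300), outside it. The gripper body's left end, bottom at (361,279), sits near the cap in the image.

```bash
python3 - <<'E'
from h import *
s=read_state();p=s['position'];R=s['tcp_rot']
for z in(-.0,-.01,-.02,-.025,-.03): 
  print('tip',z,[proj('scene',p+R@np.array([x,y,z])).round(1).tolist() for x,y in((.0095,.015),(.0095,-.015),(0,0),(-.0095,.015))])
for z in(-.06,-.07,-.08,-.09):
  print('body',z,[proj('scene',p+R@np.array([x,y,z])).round(1).tolist() for x,y in((.0375,.095),(.02,.095),(0,.095),(-.0375,.095),(-.0375,.05),(0.02,.05))])
E
```

```text
tip -0.0 [[391.1, 315.2], [407.4, 310.4], [396.0, 309.9], [384.7, 309.3]]
tip -0.01 [[391.3, 309.7], [407.7, 305.0], [396.3, 304.4], [384.9, 303.9]]
tip -0.02 [[391.5, 304.1], [408.0, 299.5], [396.5, 299.0], [385.1, 298.4]]
tip -0.025 [[391.6, 301.3], [408.2, 296.7], [396.6, 296.2], [385.2, 295.7]]
tip -0.03 [[391.8, 298.5], [408.3, 293.9], [396.7, 293.4], [385.2, 292.9]]
body -0.06 [[354.1, 302.9], [348.3, 297.1], [342.0, 290.8], [330.8, 279.7], [356.9, 273.2], [375.7, 289.8]]
body -0.07 [[354.1, 296.7], [348.3, 291.0], [341.9, 284.8], [330.7, 273.9], [357.0, 267.5], [375.9, 283.8]]
body -0.08 [[354.1, 290.4], [348.3, 284.8], [341.8, 278.7], [330.6, 268.0], [357.0, 261.7], [376.0, 277.7]]
body -0.09 [[354.1, 284.1], [348.2, 278.6], [341.8, 272.6], [330.5, 262.1], [357.0, 255.9], [376.1, 271.6]]
```

The picture says the whole tool, tip and body alike, sits about 34 mm further back than the stated TCP: tip at TCP z + 0.0235, body at about + 0.093. I'll correct for that and push again.

```bash
python3 -m inch '[{"gripper":0,"dx":-4,"dy":0,"dz":-3,"turn":0},{"gripper":0,"dx":-4,"dy":0,"dz":-3,"turn":0},{"gripper":0,"dx":-4,"dy":0,"dz":-3,"turn":0}]'; python3 - <<'E'
from h import *
s=read_state();p=s['position'];R=s['tcp_rot'];y0=np.arctan2(R[1,0],R[0,0])
h=np.array([.491,.2738]);print(p,np.degrees(y0))
for a,r in((-111,.0135),(-105,.0135),(-99,.0135),(-93,.0135),(-87,.0135),(-81,.0135),(-75,.0135),(-69,.0135),(-65,.0135),(-62,.0135),(-60.5,.0135),(-60.5,.0105),(-60.5,.008)):
    t=np.radians(a);g=np.array([np.cos(t),np.sin(t)]);n=np.array([g[1],-g[0]]);C=h+.08*g+r*n
    d=R.T@np.array([*(C-p[:2]),0]);print(a,C.round(4),(d[:2]*1e3).round(1),'turn',round(-((np.radians(a+270)-y0)),3))
E
```

```text
time_s: 6.45
position: [0.4309, 0.2136, 0.0139]
tcp_rot: [[-0.932, 0.363, 0.002], [0.363, 0.932, 0.0], [-0.002, 0.001, -1.0]]
force: [-0.7, -0.5, 1.2]
opening: 0.011
[0.43089813 0.21363473 0.01388437] 158.73021857528468
-111 [0.4497 0.204 ] [-21.1  -2.2] turn -0.005
-105 [0.4573 0.2   ] [-29.5  -3.1] turn -0.109
-99 [0.4652 0.1969] [-38.   -3.2] turn -0.214
-93 [0.4733 0.1946] [-46.4  -2.3] turn -0.319
-87 [0.4817 0.1932] [-54.8  -0.6] turn -0.424
-81 [0.4902 0.1927] [-62.8   2. ] turn -0.528
-75 [0.4987 0.193 ] [-70.6   5.4] turn -0.633
-69 [0.5071 0.1943] [-78.    9.6] turn -0.738
-65 [0.5126 0.1956] [-82.7  12.8] turn -0.808
-62 [0.5166 0.1968] [-86.   15.4] turn -0.86
-60.5 [0.5186 0.1975] [-87.6  16.8] turn -0.886
-60.5 [0.5213 0.199 ] [-89.5  19.1] turn -0.886
-60.5 [0.5234 0.2002] [-91.1  21.1] turn -0.886
```

```bash
python3 -m inch '[{"gripper":0,"dx":-10,"dy":-1,"dz":0,"turn":0},{"gripper":0,"dx":-16,"dy":-2,"dz":0,"turn":0},{"gripper":0,"dx":-21,"dy":-2,"dz":0,"turn":0},{"gripper":0,"dx":-25,"dy":-3,"dz":0,"turn":-0.05},{"gripper":0,"dx":-29,"dy":-3,"dz":0,"turn":-0.11},{"gripper":0,"dx":-34,"dy":-3,"dz":0,"turn":-0.16},{"gripper":0,"dx":-38,"dy":-3,"dz":0,"turn":-0.21},{"gripper":0,"dx":-46,"dy":-2,"dz":0,"turn":-0.32},{"gripper":0,"dx":-55,"dy":-1,"dz":0,"turn":-0.42},{"gripper":0,"dx":-63,"dy":2,"dz":0,"turn":-0.53},{"gripper":0,"dx":-71,"dy":5,"dz":0,"turn":-0.63},{"gripper":0,"dx":-71,"dy":5,"dz":0,"turn":-0.63}]'; python3 - <<'E'
from h import *
a=capture('wrist')[100:480,120:520];b=cv2.resize(capture('scene')[190:380,260:460],(400,380),interpolation=3)
cv2.imwrite('pics/g4.png',np.hstack([a,b])[...,::-1])
E
```

```text
time_s: 7.65
position: [0.4997, 0.1923, 0.013]
tcp_rot: [[-0.967, -0.255, 0.002], [-0.255, 0.967, 0.0], [-0.002, -0.0, -1.0]]
force: [0.2, -0.1, 0.3]
opening: 0.009
```

View pics/g4.png

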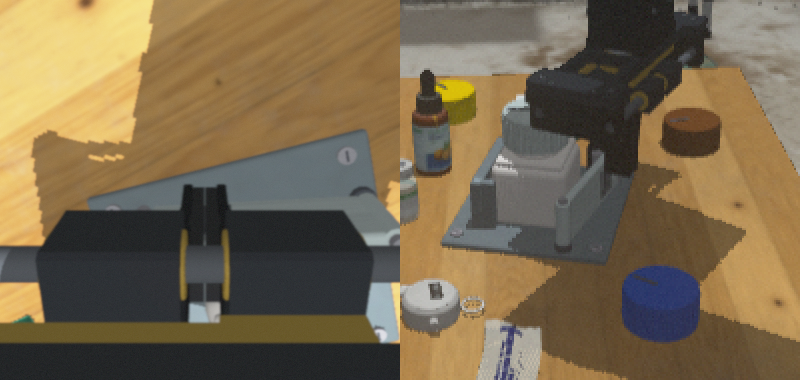

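The gate is swinging; it is now near shut.

```bash
python3 -m inch '[{"gripper":0,"dx":-5,"dy":0,"dz":0,"turn":-0.06},{"gripper":0,"dx":-9,"dy":0,"dz":0,"turn":-0.12},{"gripper":0,"dx":-13,"dy":0,"dz":0,"turn":-0.18},{"gripper":0,"dx":-16,"dy":0,"dz":0,"turn":-0.22},{"gripper":0,"dx":-18,"dy":0,"dz":0,"turn":-0.25},{"gripper":0,"dx":-18,"dy":0,"dz":0,"turn":-0.25}]'; python3 -c "
from h import *
s=read_state();print(s['position'],s['force'])"
```

```text
time_s: 8.35
position: [0.5089, 0.1949, 0.0125]
tcp_rot: [[-0.873, -0.487, -0.013], [-0.487, 0.873, -0.004], [0.013, 0.003, -1.0]]
force: [-7.2, -6.1, 5.8]
opening: 0.007
[0.50891235 0.19493244 0.01249133] [-7.22094584 -6.0859612   5.81263441]
```

```bash
python3 -m inch '[{"gripper":0,"dx":-1,"dy":0,"dz":-3,"turn":0},{"gripper":0,"dx":-3,"dy":0,"dz":-3,"turn":0},{"gripper":0,"dx":-4,"dy":0,"dz":-3,"turn":0},{"gripper":0,"dx":-4,"dy":0,"dz":-3,"turn":0}]'
```

```text
time_s: 8.75
position: [0.5086, 0.1958, 0.0144]
tcp_rot: [[-0.873, -0.487, -0.021], [-0.487, 0.873, -0.006], [0.021, 0.005, -1.0]]
force: [-9.4, -8.7, 2.6]
opening: 0.004
```

```bash
python3 - <<'E'
from h import *
a=cv2.resize(capture('side')[190:340,210:370],(400,375),interpolation=3);b=cv2.resize(capture('scene')[200:350,280:440],(400,375),interpolation=3)
cv2.imwrite('pics/g5.png',np.hstack([a,b])[...,::-1]);s=read_state();print(s['force'],s['moment'])
E
```

```text
[-10.42434996  -8.58155427   2.89904488] [-1.39396332  1.6683067  -0.10186933]
```

View pics/g5.png

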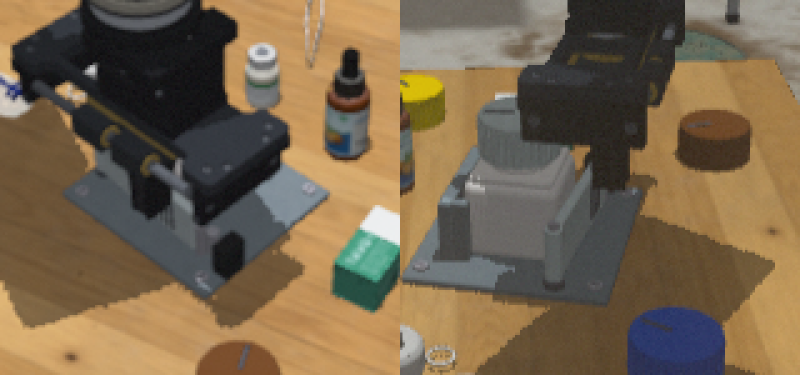

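The gate is at the catch, about 0.12 rad open. The moment fits a fingertip contact, not the body. I'll press further.

```bash
python3 -m inch '[{"gripper":0,"dx":-2,"dy":0,"dz":0,"turn":0},{"gripper":0,"dx":-4,"dy":0,"dz":0,"turn":0},{"gripper":0,"dx":-6,"dy":0,"dz":0,"turn":0},{"gripper":0,"dx":-6,"dy":0,"dz":0,"turn":0}]';python3 -c "
from h import *
s=read_state();print(s['position'],s['force'],s['moment'])"
```

```text
time_s: 9.25
position: [0.5159, 0.1991, 0.0145]
tcp_rot: [[-0.873, -0.487, -0.017], [-0.487, 0.873, -0.005], [0.017, 0.003, -1.0]]
force: [-7.4, -7.1, 1.6]
opening: 0.005
[0.51587938 0.19909276 0.01448625] [-7.41578371 -7.06889127  1.62228243] [-1.1526708   1.24224961 -0.0099253 ]
```

```bash
python3 -m inch '[{"gripper":0,"dx":-3,"dy":0,"dz":0,"turn":0},{"gripper":0,"dx":-6,"dy":0,"dz":0,"turn":0},{"gripper":0,"dx":-8,"dy":0,"dz":0,"turn":0},{"gripper":0,"dx":-8,"dy":0,"dz":0,"turn":0}]'; python3 -m inch '[{"gripper":0,"dx":6,"dy":0,"dz":0,"turn":0},{"gripper":0,"dx":14,"dy":0,"dz":0,"turn":0},{"gripper":0,"dx":26,"dy":0,"dz":0,"turn":0},{"gripper":0,"dx":45,"dy":0,"dz":0,"turn":0},{"gripper":0,"dx":60,"dy":0,"dz":-10,"turn":0},{"gripper":0,"dx":60,"dy":0,"dz":-10,"turn":0}]'
```

```text
time_s: 9.65
position: [0.5156, 0.1992, 0.0144]
tcp_rot: [[-0.871, -0.49, -0.032], [-0.49, 0.872, -0.012], [0.034, 0.005, -0.999]]
force: [-16.2, -18.6, 12.7]
opening: 0.007
time_s: 10.25
position: [0.4768, 0.1762, 0.0266]
tcp_rot: [[-0.874, -0.486, -0.002], [-0.486, 0.874, -0.0], [0.001, 0.001, -1.0]]
force: [0.1, -0.3, 0.1]
opening: 0.007
```

Hard stop reached, and the tool has backed off. I'll rise, re-orient and look at the gate and cap.

```bash
python3 -m inch '[{"gripper":20,"dx":0,"dy":0,"dz":-50,"turn":0},{"gripper":50,"dx":0,"dy":0,"dz":-100,"turn":0.1},{"gripper":100,"dx":-8,"dy":-3,"dz":-140,"turn":0.25},{"gripper":100,"dx":-20,"dy":-6,"dz":-180,"turn":0.4},{"gripper":100,"dx":-35,"dy":-9,"dz":-223,"turn":0.55},{"gripper":100,"dx":-50,"dy":-13,"dz":-223,"turn":0.7},{"gripper":100,"dx":-65,"dy":-17,"dz":-223,"turn":0.85},{"gripper":100,"dx":-80,"dy":-21,"dz":-223,"turn":1.0},{"gripper":100,"dx":-95,"dy":-26,"dz":-223,"turn":1.15},{"gripper":100,"dx":-95,"dy":-26,"dz":-223,"turn":1.3},{"gripper":100,"dx":-95,"dy":-26,"dz":-223,"turn":1.45},{"gripper":100,"dx":-95,"dy":-26,"dz":-223,"turn":1.55}]'; python3 -m inch '[{"gripper":100,"dx":0,"dy":0,"dz":0,"turn":0},{"gripper":100,"dx":0,"dy":0,"dz":0,"turn":0}]'; python3 - <<'E'
from h import *
print(read_state()['joint_positions'])
b=capture('wrist');cv2.imwrite('pics/g6.png',b[...,::-1])
E
```

```text
time_s: 11.45
position: [0.5754, 0.2009, 0.2489]
tcp_rot: [[-0.501, 0.866, 0.001], [0.866, 0.501, 0.001], [-0.0, 0.002, -1.0]]
force: [-0.3, 0.8, -0.6]
opening: 0.973
time_s: 11.65
position: [0.5749, 0.2006, 0.249]
tcp_rot: [[-0.507, 0.862, 0.001], [0.862, 0.507, 0.0], [-0.0, 0.001, -1.0]]
force: [0.3, -0.6, -0.2]
opening: 0.995
[ 8.72927116e+00  2.58455107e+01  8.09443671e+01  8.71292691e-03
  7.31636723e+01 -2.17504622e+01]
```

View pics/g6.png

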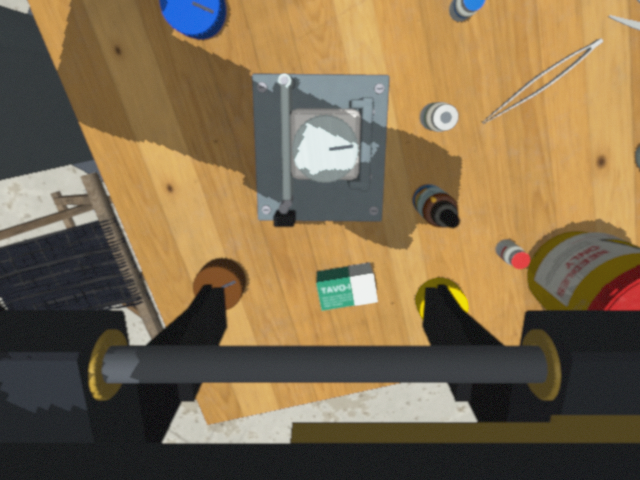

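The gate lies parallel to the bracket edge at column 285 and runs into the catch, so it is shut. The cap is centred near (326,148).

```bash
python3 - <<'E'
from h import *
g=cv2.cvtColor(cv2.imread('pics/g6.png'),cv2.COLOR_BGR2GRAY)
c=cv2.HoughCircles(g[90:210,270:390],cv2.HOUGH_GRADIENT,1.2,200,param1=60,param2=12,minRadius=25,maxRadius=42)
print(c, [d for q in('cap','cap_top') for d in recognise('wrist',q)[:4] if abs(d['extent'][0]-326)<40])
s=read_state();p=s['position'];R=s['tcp_rot']
for u in((326,148),(c[0,0,0]+270,c[0,0,1]+90)):
    X=atz('wrist',u,.099);print(X,(R.T@(X-p)*1e3).round(1))
C=atz('wrist',(284,80),.049);F=atz('wrist',(286,205),.048);S=[atz('wrist',u,.007) for u in((263,210),(378,212),(263,87),(379,89))]
yaw=lambda v:np.degrees(np.arctan2(v[1],v[0]));print('gate',yaw(C-F),'bracket y',yaw(S[2]-S[0]),yaw(S[3]-S[1]))
E
```

```text
[[[51.000004 52.2      40.      ]]] [{'extent': [326.0, 147.3, 72.7, 72.4], 'score': 0.61}, {'extent': [325.7, 150.1, 65.6, 66.2], 'score': 0.78}]
[0.549  0.2468 0.099 ] [ 52.9   1.4 150.1]
[0.5432 0.2487 0.099 ] [ 57.5  -2.6 150.1]
gate 119.67613639377788 bracket y 117.85675574084422 122.2817506536266
```

```bash
python3 -m inch '[{"gripper":100,"dx":30,"dy":1,"dz":20,"turn":0},{"gripper":100,"dx":52,"dy":1,"dz":50,"turn":0},{"gripper":100,"dx":52,"dy":1,"dz":90,"turn":0},{"gripper":100,"dx":52,"dy":1,"dz":120,"turn":0},{"gripper":100,"dx":52,"dy":1,"dz":140,"turn":0},{"gripper":100,"dx":52,"dy":1,"dz":155,"turn":0},{"gripper":100,"dx":52,"dy":1,"dz":155,"turn":0},{"gripper":100,"dx":52,"dy":1,"dz":155,"turn":0}]'; python3 - <<'E'
from h import *
s=read_state();p=s['position'];R=s['tcp_rot'];print(p)
w=capture('wrist')[150:450,120:520];a=cv2.resize(capture('side')[190:340,210:370],(400,375),interpolation=3)[:300]
cv2.imwrite('pics/g7.png',np.hstack([w,a])[...,::-1])
for q in('cap','cap_top'): 
  for d in recognise('wrist',q)[:4]: X=atz('wrist',d['extent'][:2],.099);print(q,d,(R.T@(X-p)*1e3).round(1))
E
```

```text
time_s: 12.6
position: [0.5492, 0.2457, 0.0942]
tcp_rot: [[-0.506, 0.863, 0.0], [0.863, 0.506, 0.0], [-0.0, 0.0, -1.0]]
force: [0.5, -0.9, 0.5]
opening: 0.996
[0.54923139 0.24571057 0.09420975]
cap {'extent': [190.2, 416.9, 49.4, 50.7], 'score': 0.91} [-78.2 -73.   -4.8]
cap {'extent': [323.4, 277.3, 113.9, 116.6], 'score': 0.85} [ 4.8  0.2 -4.8]
cap {'extent': [117.3, 45.0, 113.3, 90.1], 'score': 0.77} [108.5 -84.6  -4.8]
cap {'extent': [467.2, 415.1, 24.7, 14.7], 'score': 0.58} [-77.4  79.3  -4.8]
cap_top {'extent': [122.7, 45.9, 113.2, 87.6], 'score': 0.96} [108.1 -82.5  -4.8]
cap_top {'extent': [188.3, 417.4, 51.8, 53.6], 'score': 0.78} [-78.5 -74.1  -4.8]
cap_top {'extent': [325.2, 276.3, 112.4, 116.8], 'score': 0.63} [ 5.4  1.  -4.8]
cap_top {'extent': [466.8, 418.3, 21.6, 10.2], 'score': 0.5} [-79.4  79.2  -4.8]
```

View pics/g7.png

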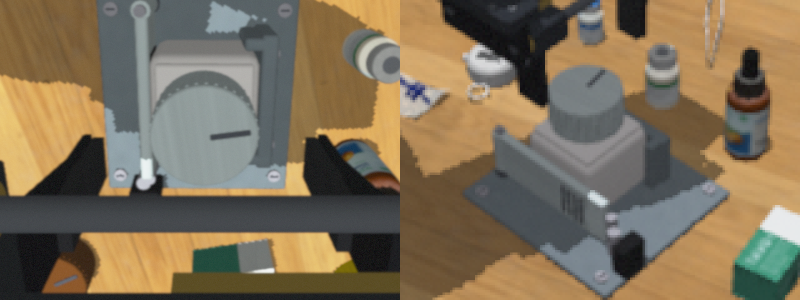

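The side view shows the gate home behind the roller. The wrist view puts the cap centre at (324,281), about 4 mm ahead along tool x. I'll descend and grip.

```bash
python3 -m inch '[{"gripper":100,"dx":4,"dy":0,"dz":15,"turn":0},{"gripper":100,"dx":4,"dy":0,"dz":30,"turn":0},{"gripper":100,"dx":4,"dy":0,"dz":40,"turn":0},{"gripper":100,"dx":4,"dy":0,"dz":48,"turn":0},{"gripper":100,"dx":4,"dy":0,"dz":48,"turn":0},{"gripper":0,"dx":4,"dy":0,"dz":48,"turn":0},{"gripper":0,"dx":4,"dy":0,"dz":48,"turn":0},{"gripper":0,"dx":4,"dy":0,"dz":48,"turn":0},{"gripper":0,"dx":4,"dy":0,"dz":48,"turn":0},{"gripper":0,"dx":4,"dy":0,"dz":48,"turn":0},{"gripper":0,"dx":4,"dy":0,"dz":48,"turn":0},{"gripper":0,"dx":4,"dy":0,"dz":48,"turn":0}]'
```

```text
time_s: 14.0
position: [0.547, 0.2491, 0.0463]
tcp_rot: [[-0.506, 0.863, 0.0], [0.863, 0.506, -0.0], [-0.0, 0.0, -1.0]]
force: [0.1, -0.7, 2.0]
opening: 0.619
```

```bash
python3 -m inch '[{"gripper":0,"dx":0,"dy":0,"dz":0,"turn":0},{"gripper":0,"dx":0,"dy":0,"dz":0,"turn":-0.05},{"gripper":0,"dx":0,"dy":0,"dz":0,"turn":-0.12}]'; python3 -c "
from h import *
s=read_state();print(s['position'],s['force'],s['moment'])"
```

```text
time_s: 14.3
position: [0.5472, 0.2488, 0.0463]
tcp_rot: [[-0.606, 0.795, 0.0], [0.795, 0.606, -0.0], [-0.0, 0.0, -1.0]]
force: [-0.1, -1.7, 3.9]
opening: 0.616
[0.54717816 0.24876905 0.04628041] [-0.14506198 -1.74078526  3.93678522] [-0.24724354  0.02647484 -0.34027299]
```

```bash
python3 -m inch '[{"gripper":0,"dx":0,"dy":0,"dz":0,"turn":-0.1},{"gripper":0,"dx":0,"dy":0,"dz":0,"turn":-0.2},{"gripper":0,"dx":0,"dy":0,"dz":0,"turn":-0.3},{"gripper":0,"dx":0,"dy":0,"dz":0,"turn":-0.4},{"gripper":0,"dx":0,"dy":0,"dz":0,"turn":-0.5},{"gripper":0,"dx":0,"dy":0,"dz":0,"turn":-0.6},{"gripper":0,"dx":0,"dy":0,"dz":0,"turn":-0.7},{"gripper":0,"dx":0,"dy":0,"dz":0,"turn":-0.8},{"gripper":0,"dx":0,"dy":0,"dz":0,"turn":-0.9},{"gripper":0,"dx":0,"dy":0,"dz":0,"turn":-0.98},{"gripper":0,"dx":0,"dy":0,"dz":0,"turn":-0.98},{"gripper":0,"dx":0,"dy":0,"dz":0,"turn":-0.98}]'; python3 - <<'E'
from h import *
s=read_state();print(s['position'],s['force'],s['moment'],s['joint_positions'])
w=capture('wrist')[150:450,120:520];a=cv2.resize(capture('side')[190:340,210:370],(400,375),interpolation=3)[:300]
cv2.imwrite('pics/g8.png',np.hstack([w,a])[...,::-1])
E
```

```text
time_s: 15.5
position: [0.5458, 0.247, 0.0484]
tcp_rot: [[-0.998, -0.061, -0.002], [-0.061, 0.998, -0.004], [0.002, -0.003, -1.0]]
force: [-5.2, -7.2, 16.6]
opening: 0.616
[0.54583551 0.24696622 0.0483695 ] [-5.17008681 -7.22995948 16.58083658] [-1.12751405  0.82448539  0.0786074 ] [ 13.76580314  39.62036553  92.35525575  -0.23416251  48.18551047
 -79.55379815]
```

View pics/g8.png

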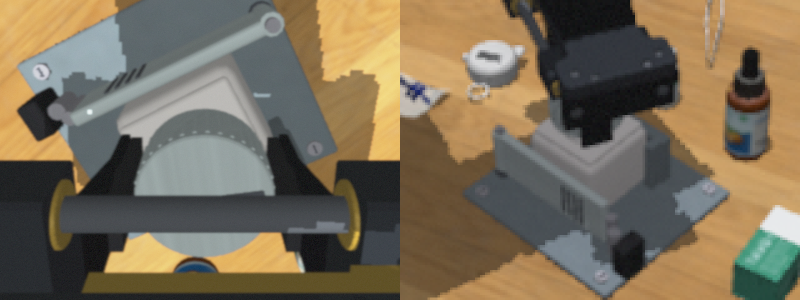

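The cap turned with the fingers: its pointer keeps the same place in the tool frame, the turning moment has gone, and it was pushed up about 2 mm. The jar is still square and the gate shut. Lifting.

```bash
python3 -m inch '[{"gripper":0,"dx":0,"dy":0,"dz":-3,"turn":0},{"gripper":0,"dx":0,"dy":0,"dz":-7,"turn":0},{"gripper":0,"dx":0,"dy":0,"dz":-12,"turn":0},{"gripper":0,"dx":0,"dy":0,"dz":-18,"turn":0},{"gripper":0,"dx":0,"dy":0,"dz":-25,"turn":0},{"gripper":0,"dx":0,"dy":0,"dz":-32,"turn":0},{"gripper":0,"dx":0,"dy":0,"dz":-38,"turn":0},{"gripper":0,"dx":0,"dy":0,"dz":-43,"turn":0},{"gripper":0,"dx":0,"dy":0,"dz":-43,"turn":0},{"gripper":0,"dx":0,"dy":0,"dz":-43,"turn":0},{"gripper":0,"dx":0,"dy":0,"dz":-43,"turn":0}]'; python3 - <<'E'
from h import *
s=read_state();print(s['position'],s['force'])
b=cv2.resize(capture('scene')[190:340,260:420],(400,375),interpolation=3);a=cv2.resize(capture('side')[190:340,210:370],(400,375),interpolation=3)
cv2.imwrite('pics/g9.png',np.hstack([b,a])[...,::-1])
E
```

```text
time_s: 16.7
position: [0.5466, 0.249, 0.0888]
tcp_rot: [[-0.998, -0.059, -0.001], [-0.059, 0.998, -0.0], [0.001, -0.0, -1.0]]
force: [0.2, 0.6, -0.5]
opening: 0.616
[0.54663371 0.24902511 0.08876953] [ 0.2134111   0.62932808 -0.53190436]
```

View pics/g9.png

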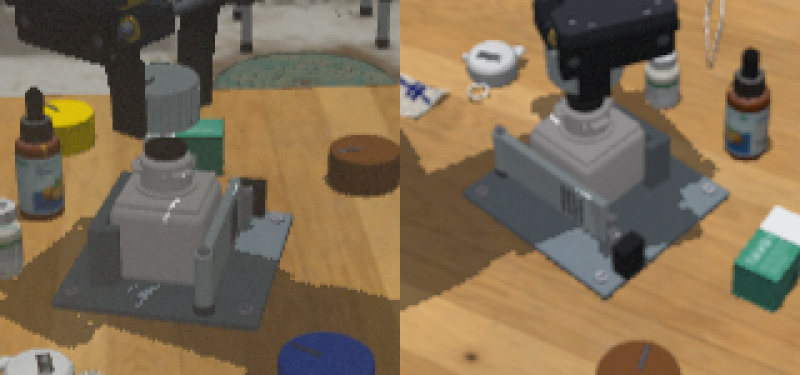

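The cap is held level and clear above the bare neck, the jar stands square and the gate is shut.

```bash
python3 -c "
from rig import *
print(hand_in())"
```

```text
the job is handed in; nothing more can be done
None
```

I pushed the gate shut past its catch, unscrewed the cap by about 1.1 rad anticlockwise, lifted it about 42 mm and handed the job in at about 17 s. `hand_in()` gave no verdict.

**Last checks:**
- **Gate:** it looks closed on its roller in the side view, and in the wrist view it is parallel to the bracket within my measuring error of about 2°. It stayed shut after I backed off.
- **Jar:** it looks upright and square in the bracket.
- **Cap:** it is gripped and level, with the opening steady at 53.6 mm. By estimate its lower edge is about 11 cm above the jar's underside, within a few millimetres of straight over it. The tool force is near zero, so it is not touching the jar.
- **Bystanders:** the dropper bottle, tally counter and carton look undisturbed, and so does what shows of the vials. I judged this by eye and did not measure it.

**What disagreed or went wrong:**
- **First push missed:** the fingers really end about 34 mm further back than the stated tool point, so they passed over the gate without touching it. I measured the offset in the pictures and corrected for it.
- **Stiffer catch:** the gate only passed the catch after the force had read about 13 N, more than the stated 8 N. The last press against the end stop read about 28 N on the tool.
- **Pictures:** I viewed 12, one of them a repeat, which is two over the budget of 10.

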